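Clear the indexing stand and draw its index plunger

TASK

Lift the orange lantern by its handle off the round plate of the green indexing stand and set it down gently, upright and wholly on the black rubber mat, then let go of it. Then pull the stand's sprung index plunger by its red knob all the way up, so that its pin is clear of the hole in the plate, and finish while still holding it up there, so that I can turn the plate. Do not pull the plunger while the lantern is on the plate, do not tip the lantern over, and leave the other things on the bench where they are.

Things in the scene. Friction and masses are not known exactly. Their poses are not given: they have to be found in the camera images.
- stand: green indexing stand, fixed, left or right on the bench, its +x within 0.7 rad of world +x. Origin on the bench under the centre of its round steel plate (200 mm wide, top 45 mm above the bench; twelve dark 12 mm holes in a ring; it does not turn here). On its +x side, 116 to 140 mm from the centre, a green column 36 mm wide and 78 mm tall. Low base radius 105 mm, the column's foot reaches 145 mm
- hole (a point): mouth of the plunger's seat hole, on the plate's top 86 mm along the stand's +x. Above it the column's arm (30 mm wide, top 78 mm above the bench) carries an upright dark barrel, 22 mm across, top 92 mm above the bench, that guides the plunger
- knob_mid (a point): centre of the plunger's red pull knob, an upright cylinder 30 mm across and 30 mm tall, straight above the seat hole; 109 mm above the bench at rest (knob underside 94, top 124 mm), 135 mm when fully pulled. It moves straight up with the plunger and can be pinched from above at any yaw
- plunger (a joint): how far the plunger is pulled up, in m: 0 = pin seated 12 mm deep in its hole in the plate, 0.012 = pin tip level with the plate top, 0.026 = fully up at its stop. A spring pulls it back down as soon as it is let go: about 6 N at rest, 12 N fully up, including weight.
- lantern: loose orange and white lantern with a black arched handle on top, 0.3 to 0.6 kg, 96 mm wide, 200 mm tall; origin at the centre of its underside, z up. Starts upright on the plate, within 8 mm of its centre, underside 45 mm above the bench. Its cap's top is 140 mm above the underside
- handle (a point): centre of the lantern's rigid handle bar, 193 mm above the lantern's underside; the level bar runs along the lantern's y axis, is 14 mm wide (along x) and 14 mm high, 72 mm free between its two legs, 46 mm of free space below it. Site axes as the lantern's
- mat: black rubber mat on the bench, fixed, 160 x 160 mm and 6 mm thick, origin at the centre of its underside, sides along its x and y; on the other side of the bench from the stand
- tin: white round tin with a blue band, 54 mm wide, 60 mm tall, between stand and mat, a little beyond them; bystander, to be left alone; origin at its underside
- screwdriver: yellow-handled screwdriver, 180 mm, lying flat between stand and mat; bystander, to be left alone; origin at its underside
- oil_bottle: green bottle with blue label and red cap, 56 mm wide, 160 mm tall, at the right; bystander, to be left alone; origin at its underside
- bolt_jar: jar with a steel lid, 70 mm wide, 90 mm tall, at the left; bystander, to be left alone; origin at its underside
- wrench: steel wrench, 200 mm, lying flat at the left; bystander, to be left alone; origin at its underside
- pliers: red-handled pliers, about 145 mm long, lying flat at the right; bystander, to be left alone; origin at its underside
There are look-alikes about, which are no part of the job. Of the things that look like the lantern, the smaller one is meant.

How it is judged:
On the way, in this order (a step that is already met when the one before it is completed fails the run):
1. the lantern is lifted clear of the stand in the gripper (contact force between lantern and the fingers above 1 N and contact force between lantern and stand below 0.05 N and height (world z) of lantern above 0.06 m), for 0.1 s.
2. the lantern stands upright on the mat, let go (contact force between lantern and mat above 1.5 N and angle between lantern's own z axis and vertical below 0.1 rad and x of lantern in the frame of mat between -0.04 and 0.04 m and y of lantern in the frame of mat between -0.04 and 0.04 m and contact force between lantern and the fingers below 0.2 N and contact force between lantern and the arm below 0.2 N and linear speed of lantern below 0.03 m/s), for 0.2 s.
3. the plunger is pulled up and held by its knob, its pin clear of the hole (value of joint plunger above 0.021 m and contact force between the fingers and plunger above 2 N and contact force between lantern and plunger below 0.2 N), for 0.3 s.
At the end, for the whole second after the job is handed in: The fingers hold the red knob with the plunger at least 21 mm up (of 26 mm), the lantern not touching the knob, while the lantern stands released, at rest and upright (within 0.1 rad) on the mat, its centre within 40 mm of the mat's centre along each side of the mat (all of step 2 and all of step 3); the arm keeps its last pose, push and grip.
It fails at once if the plunger is pulled while the lantern is on the plate (value of joint plunger above 0.012 m and contact force between lantern and stand above 0.5 N).
It fails at once if the lantern is tipped over (angle between lantern's own z axis and vertical above 0.7 rad).
It fails at once if the lantern is dropped or slammed down (faster than 0.4 m/s within 12 mm of the mat) (height (world z) of lantern below 0.018 m and linear speed of lantern above 0.4 m/s).
It fails at once if another thing on the bench is moved by more than 40 mm (distance of any of tin, screwdriver, oil_bottle, bolt_jar, wrench, pliers from where it was at the start of the episode above 0.04 m).
It also fails if it takes over 56 s, if anything falls off the work surface, if the arm or the gripper's body presses on something with over 40 N, if the wrist force passes 120 N, or if a joint passes its speed limit or range.

ROBOT

A 7-joint arm with a two-finger parallel gripper is mounted at the origin on the work surface. World frame = base frame: x ahead of the robot, y to its left, z up, the work surface at z = 0. Lengths are in m, angles in rad, forces in N, time in s.
With the tool pointing down it reaches from about 0.4 to 0.875 m from the base axis. Payload 6.5 kg.
Tool frame: the origin (TCP) lies at the very end of the fingers, on their centre line; the grasp point (between the pads) lies tcp_to_grasp behind it (tcp_to_grasp is the distance from the TCP to the grasp point, in m); z points along the fingers, y is the direction in which the jaws open and shut (so a half turn about z gives the same grasp; the last joint's range is limited). The gripper opens to 88 mm and grips with 3 to 60 N. Pads are 18 mm wide; open, the fingers measure 123 mm over their backs; the gripper's body (75 mm by 187 mm) begins 45 mm behind the grasp point.
Start: joints at [1.124, 0.536, -0.004, 1.538, 0.003, 1.067, -0.071], TCP at [0.242, -0.603, 0.239] pointing down, gripper open.
Joint ranges: [-2.7, 2.7], [-0.37, 2.16], [-1.27, 1.26], [0.24, 2.4], [-1.31, 4.45], [0.19, 1.91], [-2.76, 2.76]. Speed limits (rad/s): [2.39, 2.39, 3.14, 3.14, 3.14, 3.14, 3.14].

INTERFACE

Orientations are given as a rotation vector (axis times angle).
In Python, from bench import * gives the robot as it stands. Calls block until the motion is done:
- move_pose(position, orientation): joint-space move of the TCP to a pose.
- servo_line(position, rot=None, velocity=0.15): straight line of the TCP; rot=None keeps the orientation; velocity is the mean speed in m/s.
- set_joints(angles): joint-space move.
- gripper_to(opening): opening from 0.0 (shut) to 1.0 (fully open); the grip force is fixed at half the most; returns when the fingers have stopped.
- hold(seconds).
- inverse_kinematics(position, orientation): joint angles nearest the present ones, or None.
- read_state(): the state.
- grab_frame(name): name is "side" or "top"; returns the picture (384x512x3 uint8, red, green, blue); there is no depth.
- camera_model(name): a dict with "mtx" (3x3 intrinsics, pixels), "R" (3x3) and "t" (3): a world point X has camera coordinates R X + t. Camera axes: x right, y down, z forward; pixel columns grow to the right and rows downward; lengths in m; the calibration is good to about 2 mm. A picture is of the moment at which its call begins. camera_model takes no time and is no camera call.
A pose or a line that the arm cannot do raises MotionError and nothing moves.
- finish_job(): hands the job in, once; it reports no verdict.
Trained networks look in the newest picture that a camera, given by its name, has taken for a name from the list of things; names that differ only in an ending like _2 or _b are one class to them, and where a whole thing is asked for, a point or a joint stands for the part that bears it (a point fixed in the world has none). Each returns a list of dicts, best first, with "score" (0 to 1); they miss things now and then, are a little off and sometimes report something else, mostly with a low value. They report only what shows in the picture. A call takes as long as a camera call. They do not tell look-alikes from the thing itself.
- boxes_of(camera, query): "centre" ([x, y, z] in m, in the coordinates of the camera as it stood for that picture, good to about 4 mm: the middle of the surface that is visible of it).
- masks_of(camera, query): "pixels" (384x512 bool, what is visible of it).
The state is a dict: "clock": time; "joint_positions": joint angles; "joint_velocities": joint speeds; "effort": joint torques, N m; "eef_pos": TCP position; "tool_rot": TCP orientation; "wrist_force": force on the tool from outside, world axes, zero at the start; "wrist_torque": the same for the moment, N m; "gripper_width": opening from 0.0 (shut) to 1.0 (fully open).
Only numpy, scipy, OpenCV 4.12 (cv2) and the standard library are available. Lean on these libraries where they do the work, as an engineer would, in place of code of your own. Each camera call takes 0.05 s, during which the arm holds its last target.

## Working session

There is one attempt and no reset: what is moved stays moved. The work goes in short steps, each a Python script; the robot and the scene stay as the last script left them, time stands still between calls to the robot, and variables do not carry over. Pictures are saved under pics/ and viewed, and the job is handed in when it is done.

```bash
mkdir -p pics; ls
cat > h.py <<'E'
from bench import *
import numpy as np, cv2
from scipy.spatial.transform import Rotation as Ro
def c2w(cam,p):
    m=camera_model(cam); return np.array(m["R"]).T@(np.array(p)-np.array(m["t"]))
def w2p(cam,X):
    m=camera_model(cam); c=np.array(m["R"])@np.array(X)+np.array(m["t"]); q=np.array(m["mtx"])@c; return q[:2]/q[2]
def p2w(cam,uv,z):
    m=camera_model(cam);R=np.array(m["R"]);o=-R.T@np.array(m["t"]);d=R.T@np.linalg.inv(np.array(m["mtx"]))@np.array([uv[0],uv[1],1.]);return o+d*(z-o[2])/d[2]
def save(cam,n,img=None,crop=None,s=1):
    im=grab_frame(cam) if img is None else img
    if crop: im=im[crop[1]:crop[3],crop[0]:crop[2]]
    im=cv2.resize(im,None,fx=s,fy=s,interpolation=cv2.INTER_CUBIC)
    cv2.imwrite(f"pics/{n}.png",cv2.cvtColor(np.ascontiguousarray(im),cv2.COLOR_RGB2BGR))
def down(yaw): # jaw axis y dir; tool z down
    return (Ro.from_euler('z',yaw)*Ro.from_euler('x',np.pi)).as_rotvec()
E
python3 - <<'E'
from h import *
import bench
np.set_printoptions(precision=4,suppress=True)
s=read_state();print(s["clock"],s["eef_pos"],s["tool_rot"],s["gripper_width"])
print([n for n in dir(bench) if 'tcp' in n], getattr(bench,'tcp_to_grasp',None))
for c in("top","side"):
    save(c,c+"0")
    m=camera_model(c);print(c,-np.array(m["R"]).T@np.array(m["t"]))
    for q in ("lantern","handle","stand","knob_mid","mat","tin"):
        for b in boxes_of(c,q): print(q,round(b["score"],2),c2w(c,b["centre"]),w2p(c,c2w(c,b["centre"])))
E
```

```text
pics
0.0 [ 0.2414 -0.6029  0.2379] [-3.0832 -0.5944  0.0007] 1.002229011656747
['tcp_to_grasp'] 0.0187
top [ 0.3192 -0.0082  1.689 ]
lantern 0.8 [0.5061 0.2124 0.1823] [181.8723 181.6115]
lantern 0.61 [0.2995 0.2598 0.1814] [166.773  249.2897]
lantern 0.2 [ 0.6126 -0.4311  0.1057] [381.7968 147.9477]
handle 0.79 [0.3015 0.2619 0.1832] [165.9879 248.6636]
handle 0.78 [0.5053 0.2122 0.1812] [181.9857 181.9403]
stand 0.56 [0.4979 0.2002 0.0446] [191.5265 188.8738]
knob_mid 0.47 [0.5929 0.2163 0.1251] [183.12   157.0429]
mat 0.72 [ 0.5373 -0.236   0.0065] [319.0882 176.0231]
tin 0.56 [ 0.6581 -0.0169  0.0557] [254.9651 140.0405]
side [-0.0908  0.5609  0.8372]
lantern 0.82 [0.2711 0.2967 0.1767] [219.7965 296.8788]
lantern 0.74 [0.4862 0.2389 0.1749] [184.4879 231.8075]
lantern 0.41 [ 0.6119 -0.4238  0.0763] [306.0108 151.9592]
handle 0.77 [0.4944 0.2357 0.1767] [183.6132 229.0714]
handle 0.65 [0.2709 0.2943 0.1739] [220.7531 297.0188]
stand 0.72 [0.5013 0.2702 0.0462] [176.8221 266.4103]
mat 0.69 [ 0.5396 -0.226   0.0034] [284.5846 195.7037]
tin 0.75 [0.655  0.0011 0.0509] [216.8311 197.5531]
```

View pics/top0.png

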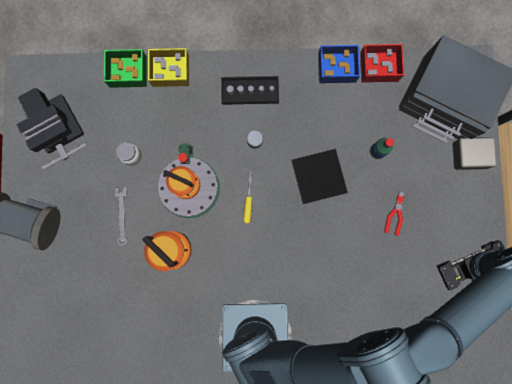

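View pics/side0.png

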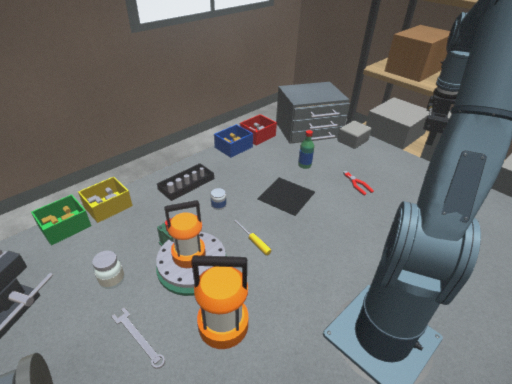

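Run:
```python
from h import *
t=cv2.cvtColor(cv2.imread("pics/top0.png"),cv2.COLOR_BGR2RGB)
s=cv2.cvtColor(cv2.imread("pics/side0.png"),cv2.COLOR_BGR2RGB)
save("top","top0c",t,(120,120,250,280),4.5) if False else save("top","top0c",t,(125,130,255,270),4)
save("side","side0c",s,(130,170,290,340),3.5)
```

```text
(no output)
```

View pics/top0c.png

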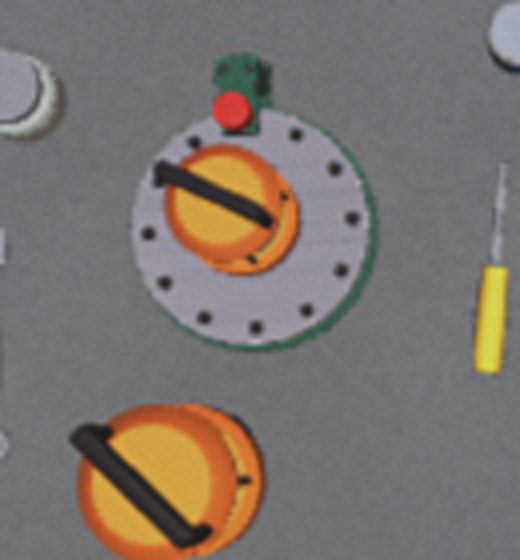

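View pics/side0c.png

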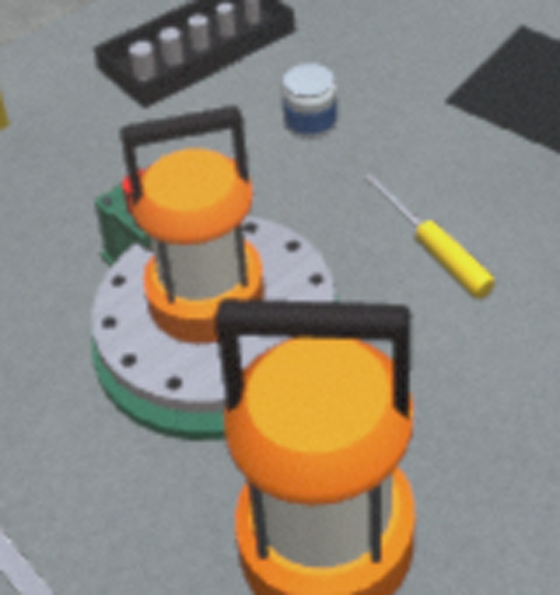

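The candidates for "lantern" are the small one on the plate at top (182,181) / side (184,232), and the larger one on the bench at top (166,249) / side (220,297). I choose the smaller one on the plate. The crop confirms it stands on the ringed plate behind the red knob at top (183,157).

Run:
```python
from h import *
np.set_printoptions(precision=4,suppress=True)
A=[p2w("top",p,.242) for p in((165.5,173),(192.5,184.5))]
B=[p2w("side",p,.238) for p in((166.6,207.1),(198.6,202.3))]
for a in(A,B):
    d=a[1]-a[0];print(a,(a[0]+a[1])/2,np.linalg.norm(d),np.arctan2(d[1],d[0]))
# knob top centre: red blob in top
t=cv2.cvtColor(cv2.imread("pics/top0.png"),cv2.COLOR_BGR2RGB).astype(int)
r=(t[...,0]>150)&(t[...,1]<80)&(t[...,2]<80);r[:, :165]=0;r[:,205:]=0;r[:135]=0;r[175:]=0
ys,xs=np.nonzero(r);k=p2w("top",(xs.mean(),ys.mean()),.12);print("knob",len(xs),xs.mean(),ys.mean(),k)
# plate: holes in top
hc=[(195,142),(296,135),(335,168),(352,218),(342,270),(306,311),(256,328),(204,318),(165,283),(148,233)]
P=np.array([p2w("top",(125+x/4,130+y/4),.045)[:2] for x,y in hc])
M=np.c_[2*P,np.ones(len(P))];c=np.linalg.lstsq(M,(P**2).sum(1),rcond=None)[0];R=np.sqrt(c[2]+c[0]**2+c[1]**2)
print("plate",c[:2],R); d=k[:2]-c[:2];print("knob off",np.linalg.norm(d),np.arctan2(d[1],d[0]))
print("hole angs",np.sort(np.arctan2(P[:,1]-c[1],P[:,0]-c[0])))
for q in("mat",):
    m=masks_of("top",q)[0]["pixels"].astype(np.uint8);rc=cv2.minAreaRect(np.argwhere(m)[:,::-1].astype(np.float32));print(rc)
    bp=np.array([p2w("top",x,.006) for x in cv2.boxPoints(rc)]);print(bp,bp.mean(0))
    for i in range(2): e=bp[i+1]-bp[i];print(np.linalg.norm(e),np.arctan2(e[1],e[0]))
```

```text
[array([0.5256, 0.2522, 0.242 ]), array([0.4894, 0.1722, 0.242 ])] [0.5075 0.2122 0.242 ] 0.08771451331355153 -1.9953550110396312
[array([0.5337, 0.2526, 0.238 ]), array([0.4943, 0.1813, 0.238 ])] [0.514 0.217 0.238] 0.08145291950649786 -2.075988285886713
knob 76 181.26315789473685 159.25 [0.5867 0.2231 0.12  ]
plate [0.5062 0.2134] 0.08604919500756693
knob off 0.08112752568432847 0.11925371854536544
hole angs [-3.0938 -2.5763 -2.0396 -1.5131 -0.9841 -0.4727  0.5678  1.6181  2.1456
  2.6676]
((319.245849609375, 175.4527130126953), (47.2894172668457, 47.03953552246094), 75.52970886230469)
[[ 0.601  -0.1392  0.006 ]
 [ 0.639  -0.2989  0.006 ]
 [ 0.4781 -0.3335  0.006 ]
 [ 0.4409 -0.1752  0.006 ]] [ 0.5397 -0.2367  0.006 ]
0.1641576213782545 -1.3371704239922815
0.16455716726130154 -2.930149258506245
```

Run:
```python
from h import *
np.set_printoptions(precision=3,suppress=True)
for yaw in(1.10,1.10-np.pi):
    for p in((.509,.2135,.36),(.509,.2135,.218)): print(yaw,inverse_kinematics(p,down(yaw)))
    for m in np.arange(-3,3.2,.5): 
        j=inverse_kinematics((.5385,-.2365,.3),down(m)); print('mat',m,None if j is None else j[[0,6]] if hasattr(j,'shape') else (j[0],j[6])) if yaw>0 else 0
for y in np.arange(-3,3.2,.5):
    j=inverse_kinematics((.592,.2174,.12),down(y)); print('knob',y,None if j is None else np.array(j))
print(p2w("top",(125+75/4,130+435/4),.27),p2w("top",(125+210/4,130+540/4),.27),read_state()["clock"])
```

```text
1.1 [ 0.258  0.417 -0.987  1.609  0.357  1.31  -1.254]
1.1 [ 0.232  0.587 -0.974  1.781  0.548  1.072 -1.409]
mat -3.0 [0.867 1.78 ]
mat -2.5 [1.067 2.119]
mat -2.0 [-0.402 -2.748]
mat -1.5 [ 0.176 -2.659]
mat -1.0 [ 0.256 -2.196]
mat -0.5 [ 0.328 -1.729]
mat 0.0 [ 0.407 -1.265]
mat 0.5 [ 0.463 -0.791]
mat 1.0 [ 0.543 -0.328]
mat 1.5 [0.621 0.134]
mat 2.0 [0.699 0.595]
mat 2.5 [0.758 1.062]
mat 3.0 [0.828 1.521]
-2.041592653589793 [ 0.306  0.449 -1.07   1.606  0.403  1.328  1.849]
-2.041592653589793 [ 0.288  0.636 -1.072  1.778  0.621  1.111  1.675]
knob -3.0 [ 0.077  0.773 -0.745  1.644  0.611  0.971  0.829]
knob -2.5 [ 0.253  0.935 -1.08   1.634  0.896  1.142  1.148]
knob -2.0 [ 0.253  0.935 -1.08   1.634  0.896  1.142  1.648]
knob -1.5 [ 0.253  0.935 -1.08   1.634  0.896  1.142  2.148]
knob -1.0 [-1.089  0.956  1.085  1.718 -0.951  1.091 -2.256]
knob -0.5 [-0.233  0.66  -0.271  1.664  0.221  0.847 -2.668]
knob 0.0 [-0.164  0.675 -0.372  1.66   0.303  0.864 -2.23 ]
knob 0.5 [-0.068  0.704 -0.515  1.653  0.42   0.897 -1.818]
knob 1.0 [ 0.035  0.749 -0.676  1.647  0.553  0.945 -1.414]
knob 1.5 [ 0.057  0.762 -0.713  1.645  0.584  0.959 -0.935]
knob 2.0 [ 0.041  0.752 -0.685  1.646  0.561  0.949 -0.419]
knob 2.5 [ 0.058  0.762 -0.713  1.645  0.584  0.959  0.064]
knob 3.0 [ 0.071  0.77  -0.736  1.645  0.603  0.967  0.551]
[0.332 0.31  0.27 ] [0.255 0.214 0.27 ] 0.75
```

Run:
```python
from h import *
np.set_printoptions(precision=3,suppress=True)
move_pose((.242,-.603,.40),read_state()["tool_rot"])
j=np.array(read_state()["joint_positions"]);print(j,read_state()["clock"])
j[0]=-.40;j[2]=0;j[4]=0;j[6]=-.88
set_joints(j)
s=read_state();print(s["eef_pos"],s["tool_rot"],s["joint_positions"],s["clock"])
for z in(.38,.218): print(inverse_kinematics((.509,.2135,z),down(1.1)))
```

```text
[ 1.116  0.428  0.006  1.323 -0.003  1.391 -0.068] 1.4417
[0.615 0.21  0.4  ] [ 2.687  1.627 -0.001] [-0.399  0.427  0.001  1.323  0.     1.391 -0.88 ] 4.575
[-0.454  0.248 -0.03   1.617  0.008  1.277 -0.957]
[-0.45   0.395 -0.037  1.82   0.018  0.927 -0.965]
```

Run:
```python
from h import *
np.set_printoptions(precision=3,suppress=True)
move_pose((.509,.2135,.30),down(1.1))
s=read_state();print(s["eef_pos"],s["clock"])
save("side","a1",None,(110,120,270,290),3.5)
```

```text
[0.511 0.213 0.301] 5.2083
```

View pics/a1.png

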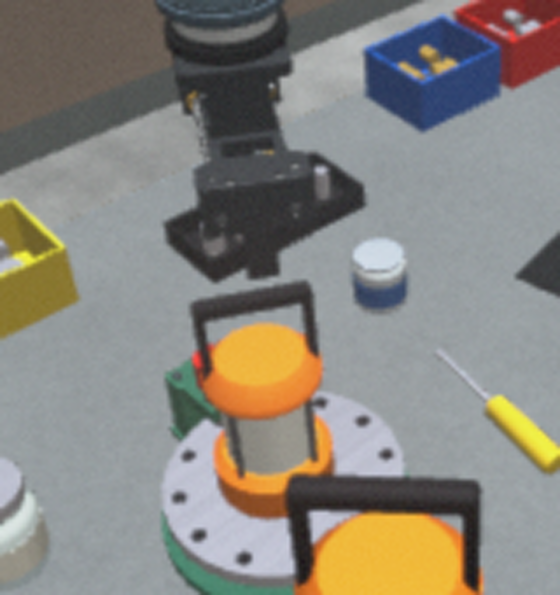

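The gripper hangs right over the bar (crop (262,275) is the near finger, bar at (255,300)), with the jaws across it. I'll lower and grip.

Run:
```python
from h import *
np.set_printoptions(precision=3,suppress=True)
servo_line((.509,.2135,.216),velocity=.08)
s=read_state();print(s["eef_pos"],s["wrist_force"],s["clock"])
save("side","a2",None,(110,120,270,290),3.5)
gripper_to(0.0)
s=read_state();print(s["gripper_width"]*88,s["wrist_force"],s["clock"])
```

```text
[0.509 0.214 0.217] [-0.344  0.488 -0.041] 6.4583
12.92351195576806 [ 0.421  0.973 -0.204] 7.6333
```

View pics/a2.png

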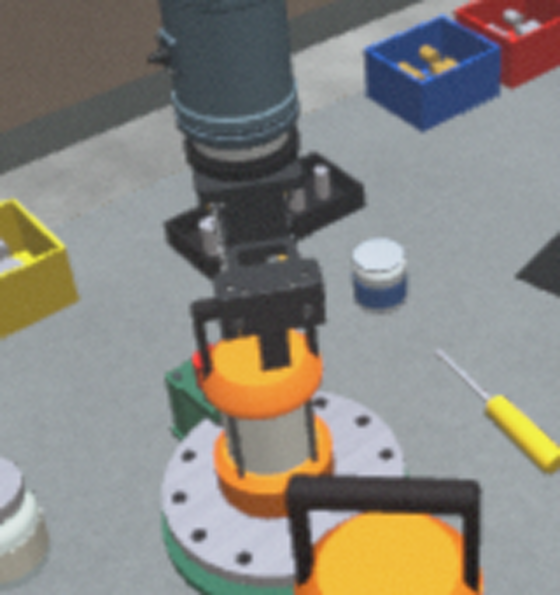

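Run:
```python
from h import *
np.set_printoptions(precision=3,suppress=True)
servo_line((.509,.2135,.33),velocity=.1)
hold(.2)
s=read_state();print(s["eef_pos"],s["gripper_width"]*88,s["wrist_force"],s["wrist_torque"],s["clock"],s["joint_positions"])
save("side","a3")
q=boxes_of("side","lantern")
for b in q: print(b["score"],c2w("side",b["centre"]))
for k in(1.1,1.5,2.0): print(inverse_kinematics((.539,-.2365,.30),down(k)))
```

```text
[0.509 0.213 0.33 ] 12.979363162922096 [-0.167  0.628 -4.824] [-0.097 -0.038 -0.016] 9.125 [-0.452  0.282 -0.033  1.692  0.01   1.168 -0.959]
0.88 [0.27  0.297 0.178]
0.79 [0.482 0.233 0.259]
[ 0.164  0.375  0.229  1.65  -0.092  1.127 -0.054]
[ 0.183  0.374  0.203  1.649 -0.082  1.127  0.337]
[ 0.242  0.372  0.126  1.645 -0.051  1.128  0.81 ]
```

View pics/a3.png

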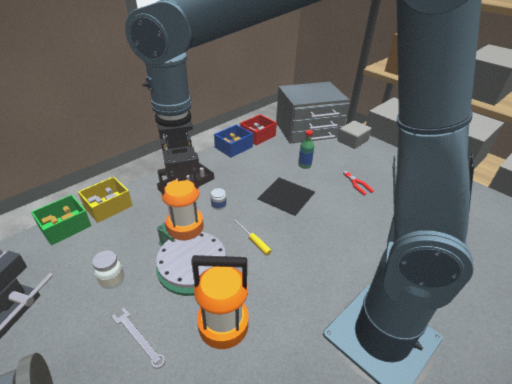

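The lantern hangs upright and clear of the plate (side (183,208)), and the 4.8 N load fits a 0.49 kg mass. I'll carry it to the mat.

Run:
```python
from h import *
np.set_printoptions(precision=3,suppress=True)
servo_line((.539,-.2365,.30),velocity=.15)
servo_line((.539,-.2365,.20),velocity=.08)
hold(.2)
s=read_state();print(s["eef_pos"],s["gripper_width"]*88,s["wrist_force"],s["wrist_torque"],s["clock"])
save("side","b1",None,(200,90,400,240),3.5)
save("top","b1t",None,(260,110,400,240),4)
```

```text
[ 0.539 -0.237  0.2  ] 12.956507842890653 [-0.181  0.357 -4.712] [-0.07  -0.052  0.028] 13.9917
```

View pics/b1.png

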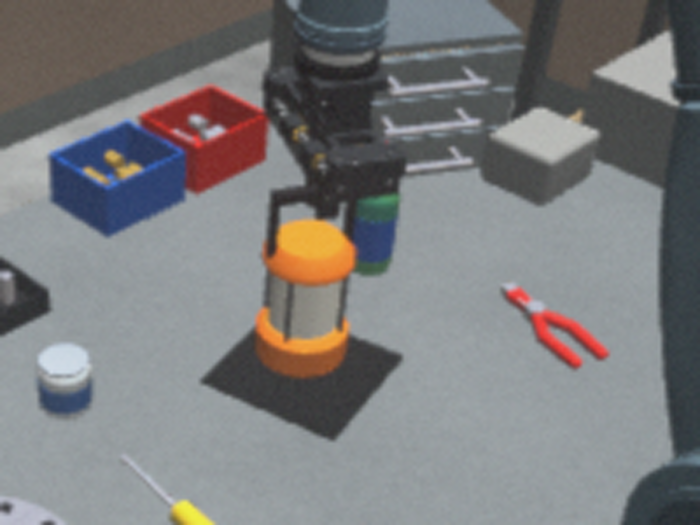

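View pics/b1t.png

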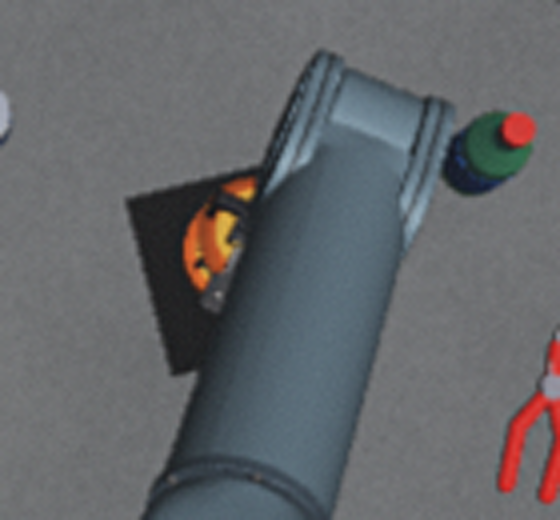

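Run:
```python
from h import *
np.set_printoptions(precision=3,suppress=True)
servo_line((.539,-.2365,.183),velocity=.04)
z=.183
while z>.168:
    z-=.0015; servo_line((.539,-.2365,z),velocity=.02)
    s=read_state()
    print(round(z,4),s["eef_pos"][2],s["wrist_force"][2])
    if s["wrist_force"][2]>-1.5: break
hold(.2); gripper_to(.6); hold(.3)
s=read_state();print(s["eef_pos"],s["gripper_width"]*88,s["wrist_force"],s["clock"])
save("side","b2",None,(200,90,400,240),3.5)
```

```text
0.1815 0.18157979644984099 -4.91572947829406
0.18 0.17990249157110572 -5.242073794989254
0.1785 0.1783841815450238 -4.573774660611106
0.177 0.1773216611577374 -1.9087379759696987
0.1755 0.17713688869222952 7.547640384725395
[ 0.539 -0.237  0.176] 52.98675606181532 [ 0.704  0.112 -0.395] 17.15
```

View pics/b2.png

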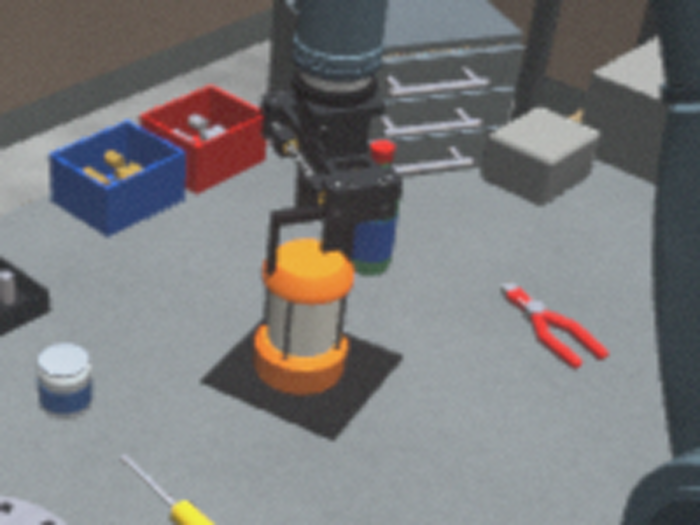

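The lantern stands on the mat (crop (300,370)), upright and released. I'll retreat upward, then move back towards the stand and look again.

Run:
```python
from h import *
np.set_printoptions(precision=3,suppress=True)
servo_line((.539,-.2365,.32),velocity=.15)
j=np.array(read_state()["joint_positions"]);print(j)
j[0]=-.05;j[2]=0;j[4]=0
set_joints(j)
s=read_state();print(s["eef_pos"],s["clock"])
save("top","c1t"); save("side","c1",None,(110,90,400,300),2.7)
for c in("top","side"):
  for n in("lantern","handle","knob_mid"):
    for b in boxes_of(c,n): print(c,n,round(b["score"],2),c2w(c,b["centre"]),w2p(c,c2w(c,b["centre"])))
```

```text
[ 0.178  0.358  0.21   1.625 -0.079  1.169 -0.065]
[ 0.584 -0.018  0.314] 19.2167
top lantern 0.79 [ 0.533 -0.221  0.148] [320.23  171.591]
top handle 0.91 [0.301 0.259 0.184] [166.839 248.654]
top handle 0.65 [ 0.53  -0.224  0.144] [321.097 172.512]
top knob_mid 0.64 [0.59  0.217 0.124] [183.002 158.113]
top knob_mid 0.42 [ 0.616 -0.43   0.104] [381.29  147.171]
side lantern 0.73 [0.269 0.297 0.177] [220.232 297.375]
side handle 0.94 [0.269 0.292 0.173] [222.392 297.308]
side handle 0.75 [ 0.529 -0.21   0.108] [286.035 176.01 ]
side handle 0.23 [0.586 0.226 0.118] [169.95  224.921]
side knob_mid 0.51 [0.523 0.235 0.045] [182.713 255.796]
side knob_mid 0.48 [ 0.506 -0.197  0.003] [286.023 203.868]
```

View pics/c1t.png

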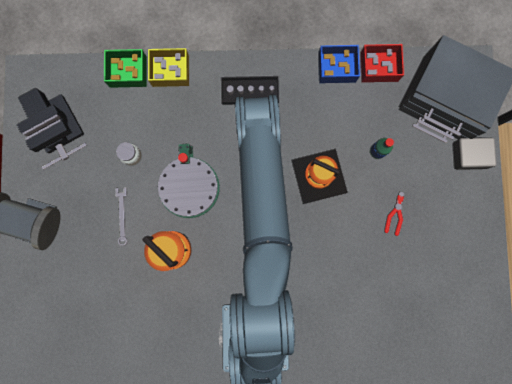

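View pics/c1.png

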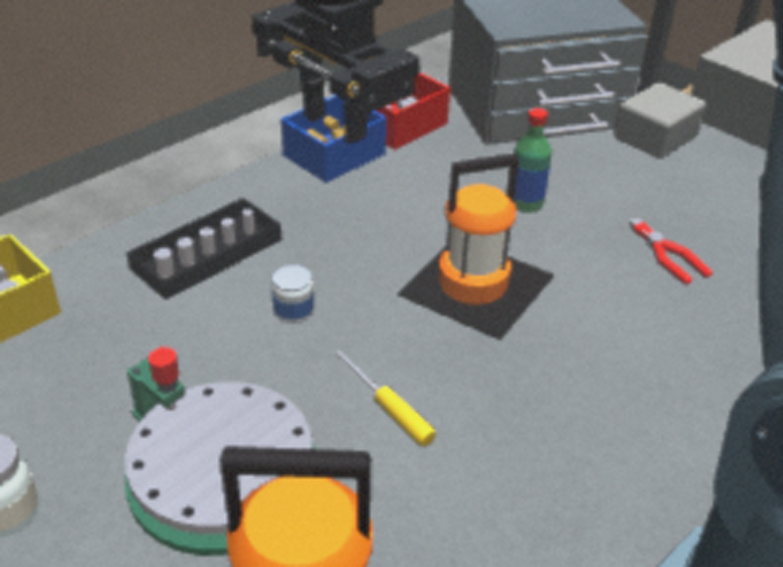

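Run:
```python
from h import *
from scipy.optimize import least_squares
np.set_printoptions(precision=4,suppress=True)
ims={c:grab_frame(c).astype(int) for c in("top","side")}
box={"top":(165,205,140,175),"side":(150,190,205,240)}
obs={}
for c,t in ims.items():
    r=(t[...,0]>130)&(t[...,1]<90)&(t[...,2]<90);b=box[c];m=np.zeros_like(r);m[b[2]:b[3],b[0]:b[1]]=r[b[2]:b[3],b[0]:b[1]]
    ys,xs=np.nonzero(m);obs[c]=(xs.mean(),ys.mean());print(c,len(xs),obs[c],xs.min(),xs.max(),ys.min(),ys.max())
def pred(c,x,y):
    a=np.linspace(0,2*np.pi,24,endpoint=False)
    pts=np.array([w2p(c,(x+.015*np.cos(k),y+.015*np.sin(k),z)) for k in a for z in(.094,.124)],np.float32)
    M=cv2.moments(cv2.convexHull(pts));return np.array([M["m10"]/M["m00"],M["m01"]/M["m00"]])
for cs in(("top",),("side",),("top","side")):
    r=least_squares(lambda v:np.concatenate([pred(c,*v)-obs[c] for c in cs]),[.59,.217],diff_step=1e-3);print(cs,r.x,r.fun)
print([inverse_kinematics((.5905,.2175,z),down(2.4)) for z in(.2,.092)])
```

```text
top 66 (np.float64(182.24242424242425), np.float64(156.92424242424244)) 178 187 153 161
side 73 (np.float64(170.1917808219178), np.float64(223.21917808219177)) 165 175 219 229
('top',) [0.5961 0.2213] [0. 0.]
('side',) [0.6006 0.2174] [-0. -0.]
('top', 'side') [0.5976 0.2196] [ 0.5161 -0.475  -0.0675  0.8778]
[array([-0.2706,  0.5528, -0.2176,  1.6209,  0.1367,  0.9829,  0.2965]), array([-0.2939,  0.6888, -0.1853,  1.683 ,  0.1664,  0.7853,  0.2733])]
```

Run:
```python
from h import *
np.set_printoptions(precision=3,suppress=True)
gripper_to(1.0)
move_pose((.5935,.2185,.19),down(2.4))
servo_line((.5935,.2185,.14),velocity=.08)
s=read_state();print(s["eef_pos"],s["wrist_force"],s["clock"])
save("side","d1",None,(110,150,250,270),4.5)
servo_line((.5935,.2185,.0925),velocity=.05)
s=read_state();print(s["eef_pos"],s["wrist_force"],s["clock"])
save("side","d2",None,(110,150,250,270),4.5)
```

```text
[0.594 0.219 0.14 ] [0.105 0.843 0.277] 22.2
[0.594 0.219 0.093] [-0.483 -0.244  0.54 ] 23.35
```

View pics/d1.png

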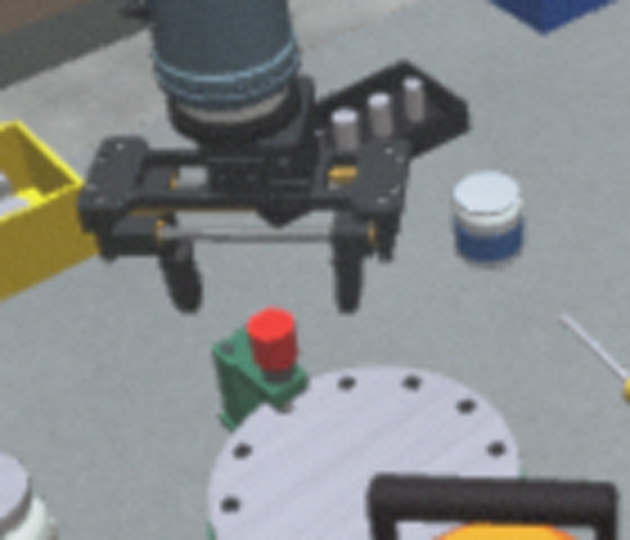

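View pics/d2.png

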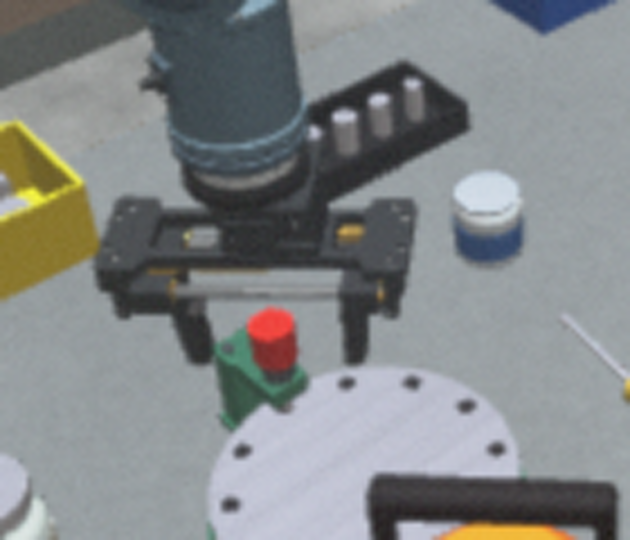

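The knob (crop (273,340)) sits between the finger tips, at crop (203,362) and (355,362), and its underside is level with them. I'll grip and pull up in steps while watching the force.

Run:
```python
from h import *
np.set_printoptions(precision=3,suppress=True)
gripper_to(0.0)
s=read_state();print(s["gripper_width"]*88,s["wrist_force"],s["eef_pos"],s["clock"])
z0=s["eef_pos"][2]
for dz in(.004,.010,.016,.020,.023,.0245):
    servo_line((.5935,.2185,z0+dz),velocity=.03)
    s=read_state();print(dz,s["eef_pos"][2]-z0,s["gripper_width"]*88,s["wrist_force"])
    if abs(s["wrist_force"][2])>25: break
hold(.4)
s=read_state();print(s["eef_pos"],s["wrist_force"],s["clock"])
save("side","e1",None,(110,150,250,270),4.5)
```

```text
29.18188150752366 [ 5.256  4.142 -4.929] [0.595 0.22  0.093] 24.325
0.004 0.00415702476542687 29.121973314953717 [ 6.566  4.311 -6.06 ]
0.01 0.009983267052771222 28.916853680955523 [ 5.661  3.752 -8.084]
0.016 0.015809700546296268 29.435353474157488 [ 6.661  4.266 -9.536]
0.02 0.01970691431498653 28.88826652990266 [ 7.471  4.605 -9.237]
0.023 0.02259681278044466 29.352428540349848 [  7.407   4.979 -10.856]
0.0245 0.023987751254071182 28.891503572539257 [  7.902   5.823 -11.409]
[0.595 0.22  0.117] [  7.545   5.575 -10.431] 26.5
```

View pics/e1.png

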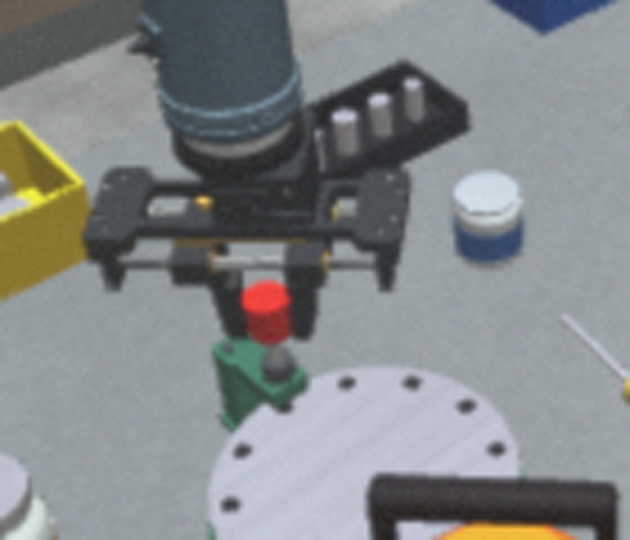

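The knob is up with the fingers still on it, and the barrel shows at crop (275,365). The roughly 11 N force matches about 24 mm of pull. I'll ease out the side load, go up to the stop, and check for slip and the lantern.

Run:
```python
from h import *
np.set_printoptions(precision=3,suppress=True)
z=.0925
servo_line((.5955,.2202,z+.0255),velocity=.02); s=read_state();print(s["eef_pos"],s["wrist_force"])
for dz in(.0265,.0275,.0285):
    servo_line((.5955,.2202,z+dz),velocity=.02)
    s=read_state();print(dz,s["eef_pos"],s["wrist_force"])
    if s["wrist_force"][2]<-17: break
hold(1.0)
s=read_state();print(s["eef_pos"],s["wrist_force"],s["gripper_width"]*88,s["clock"])
im=grab_frame("side");save("side","f1",im,(110,150,250,270),4.5);save("side","f2",im)
t=grab_frame("top");save("top","f3",t,(280,130,370,220),6)
for n in("mat","lantern"):
  for b in masks_of("top",n):
    m=b["pixels"];ys,xs=np.nonzero(m);print(n,b["score"],len(xs),xs.mean(),ys.mean(),xs.min(),xs.max(),ys.min(),ys.max())
print(w2p("top",(.5397,-.2367,.006)),w2p("top",(.5397,-.2367,.199)),w2p("top",(.5397,-.2367,.146)))
```

```text
[0.595 0.22  0.117] [  2.797   2.384 -12.2  ]
0.0265 [0.595 0.22  0.119] [  1.952   2.043 -12.33 ]
0.0275 [0.595 0.22  0.119] [  5.598   3.325 -21.405]
[0.595 0.22  0.119] [  5.615   3.898 -20.852] 28.94584453473076 28.3333
mat 0.92 1434 317.4700139470014 177.99511854951186 291 346 149 203
lantern 0.79 1531 165.30764206401045 250.06792945787066 142 189 230 271
lantern 0.74 788 320.8236040609137 171.4492385786802 305 338 156 186
[319.244 175.338] [327.488 166.984] [325.022 169.483]
```

View pics/f1.png

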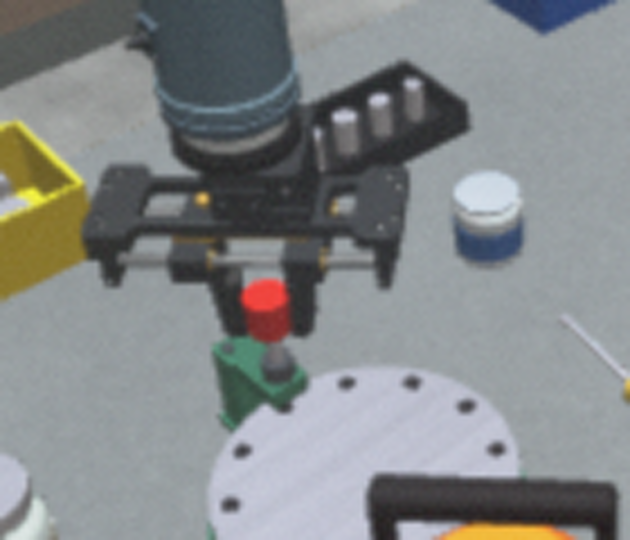

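View pics/f2.png

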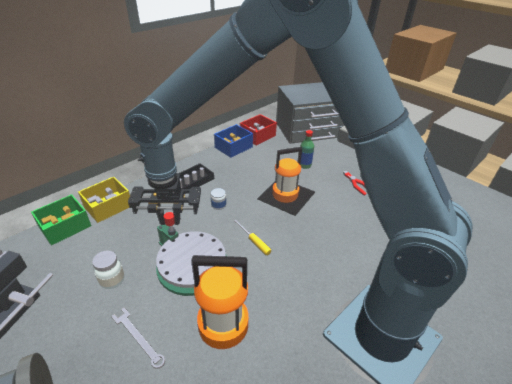

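View pics/f3.png

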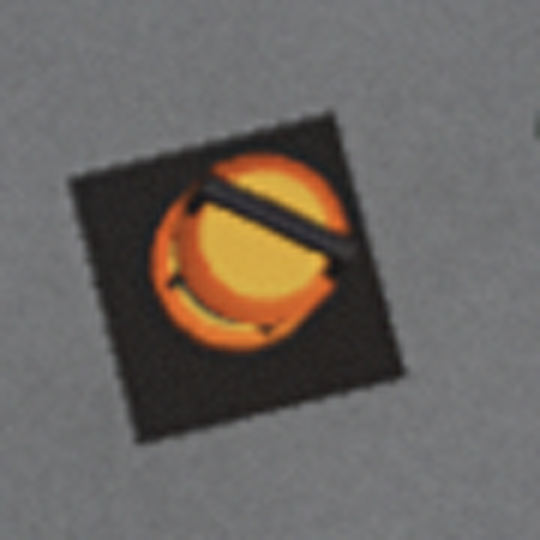

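Run:
```python
from h import *
servo_line((.5955,.2202,.0925+.0268),velocity=.02); hold(.5)
s=read_state();print(s["eef_pos"],s["wrist_force"],s["gripper_width"]*88,s["clock"])
print(finish_job())
```

```text
[0.59501322 0.22016043 0.11874488] [  3.19449229   3.83034592 -21.02779063] 29.30671989345912 29.2833
the job is handed in; nothing more can be done
None
```

I set the smaller lantern down on the mat and let go of it. I then pulled the plunger up to its stop and handed the job in at 29.3 s of 56 s, still holding the knob. The hand-in gives no verdict.

**Lantern:** I gripped it by the handle bar and lifted it clear of the plate with about 4.8 N on the wrist. The last pictures show it upright and released. Its handle bar is within about 5 mm of where it would be with the lantern centred on the mat. I had measured the mat's centre at (0.540, -0.237).

**Plunger:** Before the pull, the estimates of the knob's position disagreed by up to about 9 mm (x from 0.592 to 0.601). I aimed between them, and the jaws closed on it at 29 mm, against its nominal 30 mm. The wrist force followed the spring from about 6 N to 12 N over roughly 26 mm, then jumped to 21 N at the stop. The fingers did not slip in the last 1.5 s.

**Left as it was:** The 21 N did not fall when I eased off slightly, so I handed in still pressing on the stop with about 9 N more than the spring needs. A side load of about 5 N also remained at the end. The other things on the bench showed no visible movement in the last side picture; I did not measure them.

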